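Set out a standard-resistor comparison on the calibration bench

ROBOT

A 7-joint arm with a two-finger parallel gripper is mounted at the origin on the work surface. World frame = base frame: x ahead of the robot, y to its left, z up, the work surface at z = 0. Lengths are in m, angles in rad, forces in N, time in s.
With the tool pointing down it reaches from about 0.425 to 0.875 m from the base axis. Payload 9.9 kg.
Tool frame: the origin (TCP) lies on the centre line of the jaws, within the pads' length; the fingertips stand 25 mm ahead of it and the grasp point (between the pads) lies 6 mm ahead of it (nose_length is the distance from the TCP to the fingertips, in m); z points along the fingers, y is the line along which they close (so a half turn about z gives the same grasp; the last joint's range is limited). The gripper opens to 85 mm and grips with 20 to 120 N. Pads are 22 mm wide; open, the fingers measure 114 mm over their backs; the gripper's body (76 mm by 85 mm) begins 54 mm behind the grasp point. The pads swing forward as they close: fully open they stand 13 mm farther back than shut.
Start: joints at [1.118, 0.576, 0.025, 1.437, -0.015, 1.129, -0.057], TCP at [0.243, -0.63, 0.256] pointing down, gripper open.
Joint ranges: [-2.76, 2.76], [-0.34, 2.15], [-1.52, 1.57], [0.19, 2.46], [-1.09, 4.23], [0.17, 1.99], [-2.82, 2.82]. Speed limits (rad/s): [2.22, 2.22, 3.01, 3.01, 3.14, 3.14, 3.14].

INTERFACE

Orientations are given as a rotation vector (axis times angle).
In Python, from bench import move_ptp, move_linear, goto_joints, command_gripper, sleep, ik, sense, camera, camera_params, PlanningError, close_job, recognise, nose_length gives the robot as it stands. Calls block until the motion is done:
- move_ptp(position, orientation): joint-space move of the TCP to a pose.
- move_linear(position, feed=0.15, orientation=None, f_stop=None): straight line of the TCP; orientation=None keeps the orientation; feed is the mean speed in m/s. With f_stop (N) it stops when the force on the tool has changed by that much, and returns True; else False.
- goto_joints(angles): joint-space move.
- command_gripper(opening): finger opening in m; the grip force is fixed at half the most; returns when the fingers have stopped.
- sleep(seconds).
- ik(position, orientation): joint angles nearest the present ones, or None.
- sense(): the state.
- camera(name): name is "side" or "top" or "wrist"; returns the picture (480x640x3 uint8, red, green, blue); there is no depth.
- camera_params(name): a dict with "K" (3x3 intrinsics, pixels), "cam_to_world" (4x4, takes a point from camera to world coordinates); the wrist camera has in their place "mount" (4x4, takes a point from camera to tool coordinates, whose origin is the TCP and whose axes are the flange's). Camera axes: x right, y up, looking along -z (the intrinsics and any distortion apply to the point x, -y, -z); pixel columns grow to the right and rows downward; lengths in m; the calibration is good to about 2 mm. A picture is of the moment at which its call begins: read the wrist's pose just before it. camera_params takes no time and is no camera call.
A pose or a line that the arm cannot do raises PlanningError and nothing moves.
- close_job(): hands the job in; it is judged then, once.
Trained networks look in the newest picture that a camera, given by its name, has taken for a name from the list of things; names that differ only in an ending like _2 or _b are one class to them, and where a whole thing is asked for, a point or a joint stands for the part that bears it (a point fixed in the world has none). Each returns a list of dicts, best first, with "p" (0 to 1); they miss things now and then, are a little off and sometimes report something else, mostly with a low value. They report only what shows in the picture. A call takes as long as a camera call. They do not tell look-alikes from the thing itself.
- recognise(label, camera): "centre" ([x, y, z] in m, in world coordinates, good to about 4 mm: the middle of the surface that is visible of it).
The state is a dict: "clock": time; "q": joint angles; "qvel": joint speeds; "tau": joint torques, N m; "tcp_pos": TCP position; "ee_rot": TCP orientation; "contact_force": force on the tool from outside, world axes, zero at the start; "moment": the same for the moment, N m; "finger_gap": finger opening in m; "grasp_force": force on a finger pad.
Only numpy, scipy, OpenCV 4.12 (cv2) and the standard library are available. Lean on these libraries where they do the work, as an engineer would, in place of code of your own. Each camera call takes 0.05 s, during which the arm holds its last target. There are 200 camera calls.

TASK

Set out the bench for a comparison: stand the tall slim standard resistor in the middle of the square base plate and the low wide one in the middle of the round base plate, keeping both upright all the way, and put the metal screening cap, mouth down, on top of the low resistor, centred over its terminals. Set the selector box (square, knob on top) on the table midway between the two plates, on the line that joins them. Lay the thermometer unit, display up, on the table straight behind the selector box (on the side away from the robot, at right angles to that line), with about 3 cm of clear gap between the two and its long side parallel to that line.

Things in the scene. Friction and masses are not known exactly. Their poses are not given: they have to be found in the camera images.
- square_plate: Fixed target: square aluminium base plate, 90 x 90 x 12 mm, on the table, 52 mm circle engraved in its middle. Origin: centre of its underside; z up. Its y axis lies along the line joining the two plates; its x points away from the robot, square to that line (turned 12 degrees at most). The round plate lies 240 mm away (centres), along its +y or its -y.
- round_plate: Fixed target: round aluminium base plate, 90 mm diameter, 12 mm thick, flat on the table, with a circle of 68 mm diameter engraved on it. Origin: centre of its underside; z up, axes parallel to those of the square plate, 240 mm from it centre to centre.
- tall_resistor_center (a point): Loose: tall slim standard resistor, a plain steel can of 46 mm diameter and 90 mm height with two brass terminal posts (8 mm diameter, 14 mm high, 20 mm apart) standing on its black top; about 0.25 to 0.5 kg. Point: centre of the can, 45 mm above its underside (posts not counted). z up.
- low_resistor_center (a point): Loose: low wide standard resistor, a plain steel can of 62 mm diameter and 50 mm height with four brass terminal posts (8 mm diameter, 14 mm high, in a cross, each 11 mm from the axis) on its black top; about 0.28 to 0.56 kg. Point: centre of the can, 25 mm above its underside (posts not counted). z up.
- cap_center (a point): Loose: screening cap, a plain round aluminium cup turned mouth down, 56 mm outer diameter, 28 mm high, wall 5 mm (46 mm inside), closed top 4 mm thick; about 0.08 to 0.17 kg. On the low resistor its rim rests on the can's flat top, with the posts inside. Point: its centre, 14 mm above its rim. z up.
- selector_center (a point): Loose: selector box, a grey metal box 60 x 60 mm and 45 mm high with a black round knob (32 mm diameter, 12 mm high) on a white disc on top; about 0.2 to 0.42 kg. Point: centre of the box, 22.5 mm above its underside (knob not counted). x and y square to its sides, z up.
- thermometer_center (a point): Loose: thermometer unit, a flat grey plastic box with a green display window and two white buttons on top, 50 mm along its x, 90 mm along its y (long side), 32 mm high; starts flat, long side roughly towards the robot; about 0.14 to 0.28 kg. Point: its centre, 16 mm above its underside. z up.
Things that resemble listed ones, but are neither listed nor needed, are in the scene too. What is shaped like the square_plate but green or turquoise is not meant.

How it is judged:
By the outcome, as a careful person would: the job done as asked, in the order asked, and still so for the second after the job is handed in, with the robot touching nothing.
It also fails if it takes over 128 s, if anything falls off the work surface, if the arm or the gripper's body presses on something with over 40 N, if the wrist force passes 120 N, or if a joint passes its speed limit or range.

## Working session

There is one attempt and no reset: what is moved stays moved. The work goes in short steps, each a Python script; the robot and the scene stay as the last script left them, time stands still between calls to the robot, and variables do not carry over. Pictures are saved under pics/ and viewed, at most 14 in all, crops included, and the job is handed in when it is done.

```bash
ls; mkdir -p pics; python3 - <<'E'
from bench import *
import cv2,numpy as np
print(sense()['clock'],sense()['tcp_pos'],sense()['ee_rot'],nose_length)
for n in ('top','side'):
    im=camera(n); cv2.imwrite(f'pics/{n}0.png',im[:,:,::-1])
    p=camera_params(n);print(n,{k:np.round(v,3).tolist() if not isinstance(v,str) else v for k,v in p.items()})
    for l in ['square_plate','round_plate','tall_resistor_center','low_resistor_center','cap_center','selector_center','thermometer_center']:
        print(l,[(np.round(d['centre'],3).tolist(),round(d['p'],2)) for d in recognise(l,n)])
print({k:np.round(v,3).tolist() for k,v in camera_params('wrist').items() if not isinstance(v,str)})
E
```

```text
pics
0.0 [ 0.24319672 -0.62923027  0.2554545 ] [-3.08676236e+00 -5.75811865e-01  6.29379926e-04] 0.025
top {'K': [[478.196, 0.0, 321.909], [0.0, 478.196, 238.064], [0.0, 0.0, 1.0]], 'cam_to_world': [[-0.027, 0.99, -0.139, 0.374], [-1.0, -0.028, -0.007, -0.015], [-0.01, 0.139, 0.99, 0.891], [0.0, 0.0, 0.0, 1.0]]}
square_plate [([0.387, 0.154, 0.012], 0.83), ([0.526, -0.145, 0.015], 0.76), ([0.375, -0.145, 0.008], 0.62)]
round_plate [([0.556, 0.09, 0.014], 0.92)]
tall_resistor_center [([0.499, -0.331, 0.089], 0.81)]
low_resistor_center [([0.379, -0.297, 0.051], 0.86)]
cap_center [([0.375, 0.318, 0.024], 0.92)]
selector_center [([0.504, 0.333, 0.048], 0.81)]
thermometer_center [([0.632, 0.266, 0.028], 0.68)]
side {'K': [[513.735, 0.0, 317.996], [0.0, 513.735, 230.801], [0.0, 0.0, 1.0]], 'cam_to_world': [[-0.746, 0.471, -0.471, 0.084], [-0.666, -0.51, 0.544, 0.489], [0.015, 0.72, 0.694, 0.658], [0.0, 0.0, 0.0, 1.0]]}
square_plate [([0.382, 0.16, 0.014], 0.93), ([0.374, -0.142, 0.014], 0.74), ([0.522, -0.14, 0.008], 0.58)]
round_plate [([0.547, 0.095, 0.012], 0.61)]
tall_resistor_center [([0.495, -0.322, 0.056], 0.82)]
low_resistor_center [([0.372, -0.291, 0.046], 0.55)]
cap_center [([0.372, 0.325, 0.029], 0.56)]
selector_center [([0.491, 0.349, 0.044], 0.96)]
thermometer_center [([0.621, 0.284, 0.036], 0.89)]
{'K': [[340.788, 0.0, 315.254], [0.0, 340.788, 242.565], [0.0, 0.0, 1.0]], 'mount': [[0.0, 0.951, 0.308, 0.079], [1.0, 0.0, -0.001, 0.0], [-0.001, 0.308, -0.951, -0.117], [0.0, 0.0, 0.0, 1.0]]}
```

View pics/top0.png

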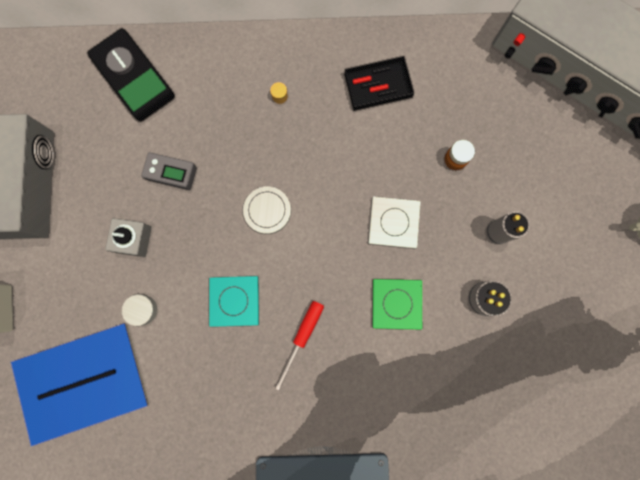

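View pics/side0.png

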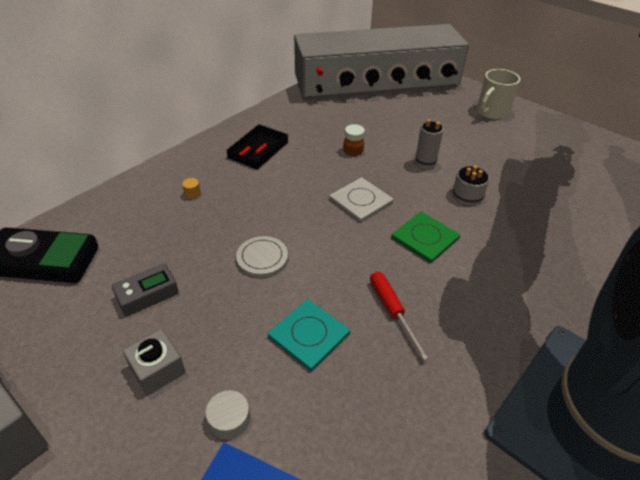

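The white plate at top pixel (395,222) is the square plate. The turquoise (233,301) and green (397,304) ones are excluded by colour. The round plate is at (267,210), the tall can at (508,227), the low can at (490,298), the cap at (138,310), the selector at (128,237) and the thermometer at (168,170); the larger black meter at (130,75) is a look-alike. Next I take close-ups with the wrist camera.

```bash
cat > h.py <<'E'
from bench import *
import cv2,numpy as np
from scipy.spatial.transform import Rotation as R
W=camera_params('wrist'); K=np.array(W['K']); M=np.array(W['mount'])
PSI=-0.119
def ori(yaw): return (R.from_euler('z',yaw)*R.from_euler('x',np.pi)).as_rotvec()
def snap(name):
    s=sense(); im=camera('wrist'); T=np.eye(4); T[:3,:3]=R.from_rotvec(s['ee_rot']).as_matrix(); T[:3,3]=s['tcp_pos']
    np.savez(f'pics/{name}.npz',im=im,C=T@M); return im,T@M
def ortho(im,C,c,h,half=.08,yaw=PSI,mm=.0005):
    """metric top view at height h; columns = -y' (right is robot's right), rows down = -x'"""
    n=int(2*half/mm)
    P=np.diag([1,-1,-1.])@np.linalg.inv(C)[:3]; P=K@P
    c_,s_=np.cos(yaw),np.sin(yaw); ex=np.array([c_,s_]);ey=np.array([-s_,c_])
    # world = c + (half-row*mm)*ex + (half-col*mm)*ey
    A=np.zeros((4,3)); A[:2,0]=-mm*ey; A[:2,1]=-mm*ex; A[:2,2]=np.array(c)+half*(ex+ey); A[2,2]=h; A[3,2]=1
    return cv2.warpPerspective(im,P@A,(n,n),flags=cv2.INTER_LINEAR|cv2.WARP_INVERSE_MAP)
def px2w(u,v,c,half=.08,yaw=PSI,mm=.0005):
    c_,s_=np.cos(yaw),np.sin(yaw)
    return np.array(c)+(half-v*mm)*np.array([c_,s_])+(half-u*mm)*np.array([-s_,c_])
E
python3 - <<'E'
from h import *
G={'sq':((.524,-.143),.012),'rd':((.552,.092),.012),'tall':((.497,-.327),.09),'low':((.376,-.294),.05),
'cap':((.373,.321),.028),'sel':((.497,.340),.045),'th':((.627,.275),.032)}
views={'B':((.47,-.31,.26),['tall','low']),'A':((.56,-.03,.22),['sq','rd']),'D':((.51,.31,.26),['cap','sel','th'])}
out=[]
for v,(p,ks) in views.items():
    move_ptp(p,ori(PSI)); sleep(.3); im,C=snap('v'+v)
    print(v,sense()['clock'],np.round(sense()['tcp_pos'],4),np.round(sense()['q'],2))
    for k in ks:
        o=ortho(im,C,*G[k]); o=cv2.resize(o,(260,260)); cv2.putText(o,k,(5,20),0,.6,(255,0,0)); out.append(o)
out.append(out[0]*0)
out.append(out[0]*0); 
m=np.vstack([np.hstack(out[i:i+3]) for i in (0,3,6)])
cv2.imwrite('pics/m1.png',cv2.resize(m,(600,600))[:,:,::-1])
E
```

```text
B 2.6083 [ 0.4698 -0.3104  0.2599] [ 0.43  0.41  0.1   1.74 -0.05  1.   -1.14]
A 4.1 [ 0.56   -0.0308  0.2201] [-0.06  0.44  0.04  1.8  -0.02  0.9  -1.7 ]
D 5.75 [0.5103 0.3094 0.26  ] [-0.63  0.45  0.01  1.65 -0.01  1.04 -2.31]
```

View pics/m1.png

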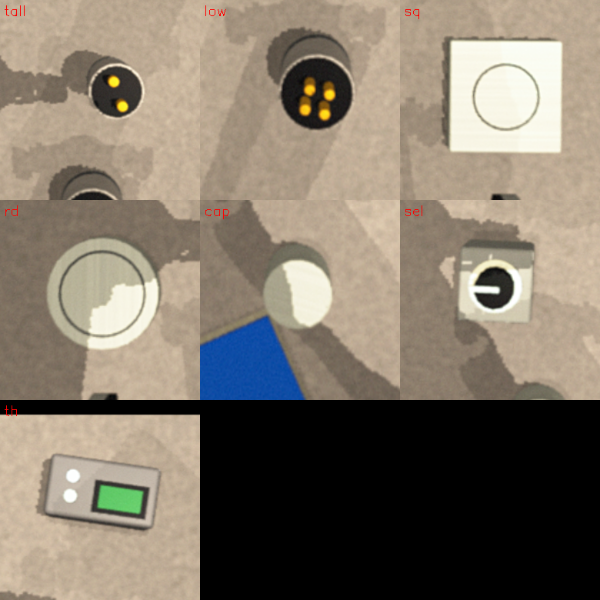

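Tiles: tall can at about (116,91), low can (316,93) and square plate (505,97), with the grid nearly aligned. Round plate is at (103,293), cap (298,293), selector (495,287) turned about 2°, and thermometer (104,492) turned about 8°. I fit these numerically.

```bash
cat > fit.py <<'E'
from h import *
G={'sq':((.524,-.143),.012),'rd':((.552,.092),.012),'tall':((.497,-.327),.09),'low':((.376,-.294),.05),
'cap':((.373,.321),.028),'sel':((.497,.340),.045),'th':((.627,.275),.032)}
def circ(o,r,c,ns=5):
    """best circle of radius r (px) near c: max |radial gradient|, known radius +-3 px"""
    g=cv2.GaussianBlur(cv2.cvtColor(o,cv2.COLOR_RGB2GRAY),(0,0),1.5).astype(np.float32)
    gx,gy=cv2.Sobel(g,5,1,0),cv2.Sobel(g,5,0,1); t=np.linspace(0,2*np.pi,180,endpoint=False); best=(0,)
    for rr in np.arange(r-3,r+3.1,.5):
        for du in range(-16,17):
            for dv in range(-16,17):
                u=c[0]+du+rr*np.cos(t); v=c[1]+dv+rr*np.sin(t)
                ui=np.clip(u.round().astype(int),0,319); vi=np.clip(v.round().astype(int),0,319)
                s=np.minimum(np.abs(gx[vi,ui]*np.cos(t)+gy[vi,ui]*np.sin(t)),120).mean()
                if s>best[0]: best=(s,c[0]+du,c[1]+dv,rr)
    return best
def rect(mask):
    mask=cv2.morphologyEx(mask,cv2.MORPH_OPEN,np.ones((7,7)))
    cs=cv2.findContours(mask,cv2.RETR_EXTERNAL,cv2.CHAIN_APPROX_NONE)[0]
    return cv2.minAreaRect(max(cs,key=cv2.contourArea))
E
python3 - <<'E'
from fit import *
vs={'tall':('B',46,(186,146)),'low':('B',62,(186,149)),'sq':('A',52,(170,155)),'rd':('A',90,(165,149)),'cap':('D',56,(157,150)),'sel':('D',32,(152,139))}
vs={k:np.load(f'pics/v{a}.npz') and (np.load(f'pics/v{a}.npz'),r,c) for k,(a,r,c) in vs.items()}
outs=[]
for k,(z,r,c) in vs.items():
    h=G[k][1]+(.012 if k=='sel' else 0)
    o=ortho(z['im'],z['C'],G[k][0],h); b=circ(o,r,c); print(k,np.round(b,1),np.round(px2w(b[1],b[2],G[k][0]),4))
    o=o.copy();cv2.circle(o,(int(b[1]),int(b[2])),int(b[3]),(255,0,0),1)
    if k=='sq':
        rc=rect((o.min(2)>225).astype(np.uint8)*255); print('sqrect',rc,px2w(*rc[0],G[k][0])); cv2.polylines(o,[cv2.boxPoints(rc).astype(int)],1,(0,0,255))
    outs.append(o)
    if k=='rd': print('rd68',np.round(circ(o,68,c),1))
z=np.load('pics/vD.npz')
for k in ('sel','th'):
    o=ortho(z['im'],z['C'],*G[k]).copy(); outs.append(o)
    if k=='sel':
        for q in ((-30,-30),(30,30)): pass
    cv2.imwrite(f'pics/o_{k}.png',o[:,:,::-1])
outs=[cv2.resize(o,(200,200)) for o in outs]; 
m=np.vstack([np.hstack(outs[:4]),np.hstack(outs[4:])]); cv2.imwrite('pics/m2.png',m[:,:,::-1])
E
```

```text
tall [109.5 184.  143.   43. ] [ 0.504  -0.3399]
low [113.1 187.  150.   59. ] [ 0.3794 -0.308 ]
sq [119.9 169.  155.   49.5] [ 0.5259 -0.1478]
sqrect ((170.0, 154.5), (173.0, 174.0), 90.0) [ 0.52613695 -0.14829112]
rd [102.5 164.  150.   89. ] [0.5567 0.0894]
rd68 [119.9 163.  150.   65. ]
cap [ 89.4 156.  151.   55. ] [0.3777 0.3225]
sel [115.8 153.  133.   31.5] [0.5108 0.3419]
```

View pics/m2.png

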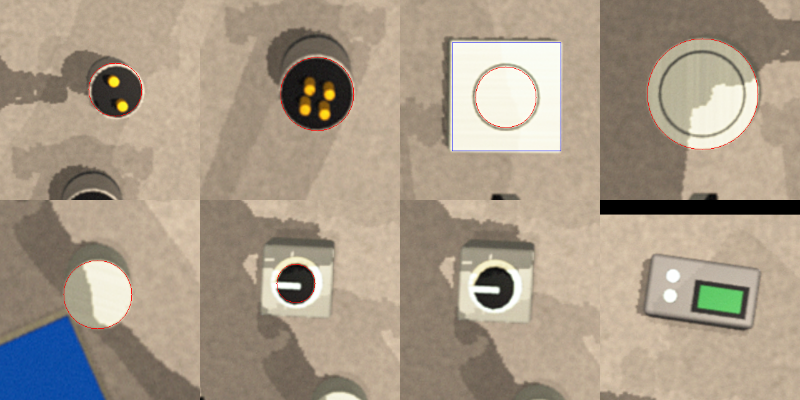

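```bash
cat >> h.py <<'E'
PSI2=-0.126
O=ori(PSI2)
def pick(xy,z,o=O,hi=.2,op=None,first=True):
    if op: command_gripper(op)
    move_ptp((*xy,hi),o); move_linear((*xy,z+.03),.25); move_linear((*xy,z),.08)
    command_gripper(0.0); s=sense(); print('grip',round(s['finger_gap'],4),s['grasp_force'],round(s['clock'],2))
    move_linear((*xy,hi),.25); print('lifted',round(sense()['finger_gap'],4))
def place(xy,z,o=O,hi=.2,op=.085):
    move_ptp((*xy,hi),o); move_linear((*xy,z+.015),.2); hit=move_linear((*xy,z-.003),.025,f_stop=5)
    s=sense(); print('hit',hit,np.round(s['tcp_pos'],4),z,np.round(s['contact_force'],1))
    command_gripper(op); move_linear((*xy,hi),.25); print(round(sense()['clock'],2))
E
python3 - <<'E'
from fit import *
pick((.504,-.3399),.068); place((.526,-.148),.080)
move_ptp((.56,-.03,.26),ori(PSI)); sleep(.3); im,C=snap('vE')
g=(.526,-.148); o=ortho(im,C,g,.102); b=circ(o,46,(160,160)); print(np.round(b,1),px2w(b[1],b[2],g))
o=o.copy();cv2.circle(o,(int(b[1]),int(b[2])),int(b[3]),(255,0,0),1)
o2=ortho(im,C,g,.012); cv2.imwrite('pics/m3.png',np.hstack([o,o2])[:,:,::-1])
E
```

```text
grip 0.0451 60.55826783180237 9.62
lifted 0.0453
hit True [ 0.5261 -0.1479  0.0805] 0.08 [-0.7  0.2  7.1]
13.46
[103.5 159.  159.   43. ] [ 0.52655582 -0.1475629 ]
```

View pics/m3.png

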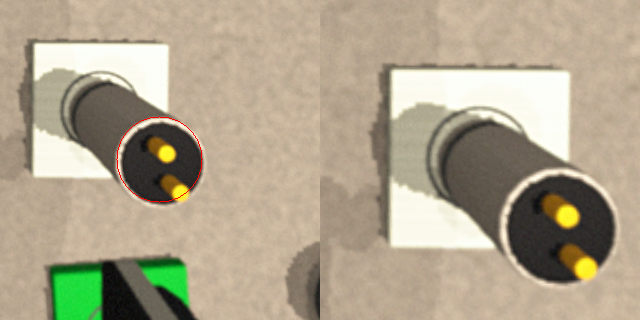

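```bash
python3 - <<'E'
from fit import *
g=np.array((.526,-.148)); p=g-np.array([np.cos(PSI),np.sin(PSI)])*.079
move_ptp((*p,.26),ori(PSI)); sleep(.3); im,C=snap('vF'); print(C[:3,3])
o=ortho(im,C,g,.102).copy(); b=circ(o,46,(160,160)); print(np.round(b,1),px2w(b[1],b[2],g))
cv2.circle(o,(int(b[1]),int(b[2])),int(b[3]),(255,0,0),1)
o2=ortho(im,C,g,.012).copy(); cv2.circle(o2,(160,160),52,(255,0,0),1); rc=rect((o2.min(2)>225).astype(np.uint8)*255);print(rc)
cv2.imwrite('pics/m4.png',np.hstack([o,o2])[:,:,::-1])
E
```

```text
[ 0.52670835 -0.14733689  0.37712696]
[102.1 161.  163.   43. ] [ 0.52445125 -0.14831838]
((160.189208984375, 159.38905334472656), (173.62586975097656, 174.4809112548828), 0.4151795506477356)
```

View pics/m4.png

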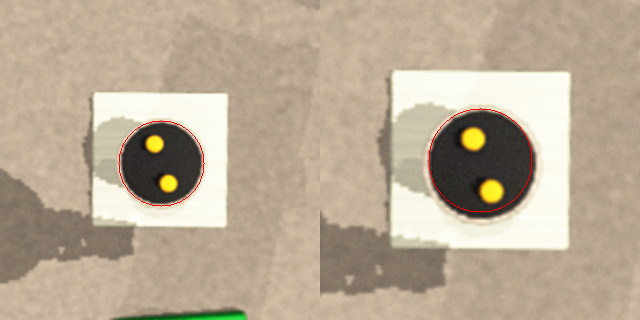

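The tall can stands about 1.5 mm from the plate centre, which is good. For the low can and round plate I measure from straight above first.

```bash
cat >> fit.py <<'E'
def look(g,h,r,z=.26,name='l'):
    g=np.array(g); p=g-np.array([np.cos(PSI),np.sin(PSI)])*.079
    try: move_ptp((*p,z),ori(PSI))
    except PlanningError: move_ptp((*(p+.05*g/np.hypot(*g)),z),ori(PSI)); print('shifted')
    sleep(.25); im,C=snap(name); o=ortho(im,C,g,h); b=circ(o,r,(160,160)); w=px2w(b[1],b[2],g); print(name,np.round(b,1),np.round(w,4)); return w,im,C
E
python3 - <<'E'
from fit import *
rd,_,_=look((.5567,.0894),.012,90,name='rd')
lo,_,_=look((.3794,-.308),.05,62,name='lo')
np.save('rd.npy',rd)
print('dist',np.hypot(*(rd-np.array([.526,-.148]))))
if np.hypot(*(lo-np.array((.3794,-.308))))<.006 and np.hypot(*(rd-np.array((.5567,.0894))))<.005:
    pick(lo,.036); place(rd,.048)
    look(rd,.062,62,name='lo2')
E
```

```text
rd [117.5 159.  160.   88.5] [0.5568 0.0899]
lo [ 97. 159. 159.  59.] [ 0.38   -0.3076]
dist 0.23987677202197955
grip 0.0608 63.4937846660614 20.63
lifted 0.0608
hit True [0.5567 0.09   0.0488] 0.048 [-1.2  0.2  7.3]
25.57
lo2 [120. 161. 161.  59.] [0.5562 0.0895]
```

```bash
python3 - <<'E'
from fit import *
cp,_,_=look((.3777,.3225),.028,56,name='cp')
if np.hypot(*(cp-np.array((.3777,.3225))))<.006:
    pick(cp,.032,op=.075); place((.5562,.0895),.094,op=.075)
    w,im,C=look((.5562,.0895),.09,56,name='cp2')
    o=ortho(im,C,(.5562,.0895),.09); o2=ortho(im,C,(.5562,.0895),.012); cv2.circle(o2,(160,160),90,(255,0,0),1)
    cv2.imwrite('pics/m5.png',np.hstack([o,o2])[:,:,::-1])
E
```

```text
cp [110.1 160.  161.   55. ] [0.3772 0.3226]
grip 0.0532 61.277988301590085 30.1
lifted 0.0533
hit True [0.5563 0.0896 0.095 ] 0.094 [-1.6  1.1  8.3]
34.16
cp2 [ 60.  160.  160.   53.5] [0.5562 0.0895]
```

View pics/m5.png

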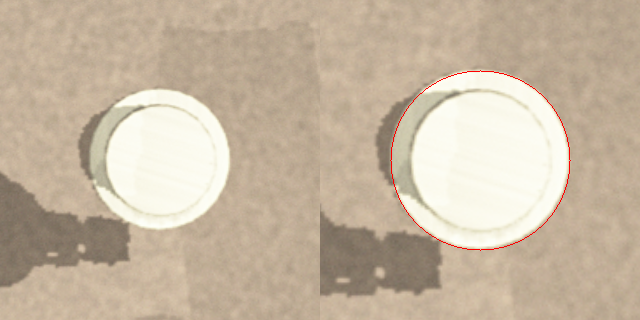

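```bash
python3 - <<'E'
from fit import *
g=(.5108,.3419); t=np.array((.5414,-.0292))
w,_,_=look(g,.057,32,name='se')
if np.hypot(*(w-np.array(g)))<.008:
    pick(w,.031,op=.085); place(t,.0315,op=.08)
    w,im,C=look(t,.057,32,name='se2')
    o=ortho(im,C,t,.045,half=.08)
    th,im2,C2=look((.627,.275),.032,5,name='th')
    o2=ortho(im2,C2,(.627,.275),.032); cv2.imwrite('pics/o_th.png',o2[:,:,::-1])
    cv2.imwrite('pics/m6.png',np.hstack([o,o2])[:,:,::-1])
E
```

```text
se [115.4 159.  164.   31.5] [0.5089 0.3426]
grip 0.0596 64.53725755636697 38.58
lifted 0.0595
hit True [ 0.5414 -0.0291  0.0317] 0.0315 [-1.8  0.9  8.9]
43.48
se2 [115.5 160.  161.   31.5] [ 0.5409 -0.0291]
th [ 95.2 149.  147.    2. ] [0.6341 0.2797]
```

View pics/m6.png

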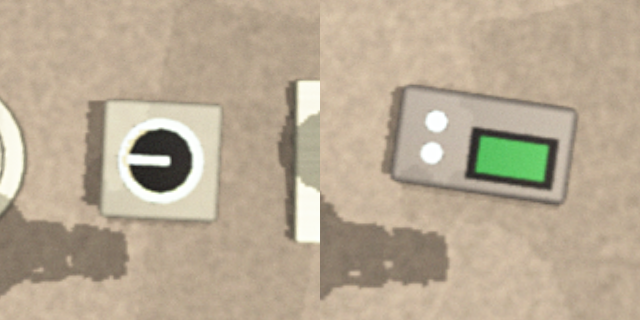

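Selector sits at the midpoint, within about 2° of square, which is fine. In the right tile the thermometer's corners are (405,87), (577,108), (561,203) and (393,180), so it is turned about 7.4°.

```bash
python3 - <<'E'
from fit import *
w=px2w(164,144.5,(.627,.275)); print(w)
t=np.array((.5409,-.0291))+.085*np.array((np.cos(.128),-np.sin(.128)))
pick(w,.029,o=ori(-.248+np.pi/2),op=.072); place(t,.0295,o=ori(-.128+np.pi/2),op=.066)
c=(.583,-.034)
move_ptp((.52,-.03,.3),ori(PSI)); sleep(.3); im,C=snap('fin')
o=[ortho(im,C,c,h,half=.2,mm=.001) for h in (.032,.012)]
cv2.imwrite('pics/m7.png',np.hstack(o)[:,:,::-1])
E
```

```text
[0.63445775 0.27209407]
grip 0.0493 63.59487175941467 48.75
lifted 0.049
hit True [ 0.6251 -0.0399  0.0296] 0.0295 [-0.3  0.5  6.9]
53.43
```

View pics/m7.png

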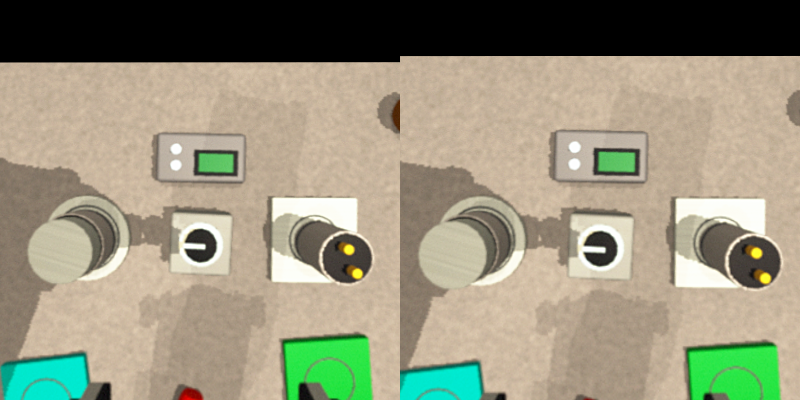

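The final view shows the thermometer at (201,158) and the selector box at (200,243). The gap is about 30 mm, they are centred on each other, and everything stands upright in place. I hand it in.

```bash
python3 -c "
from bench import *
print(sense()['clock']);print(close_job())"
```

```text
55.05
the job is handed in; nothing more can be done
None
```

The bench is set out as asked and was handed in at 55 s. By the camera checks, the tall resistor stands about 1.5 mm off centre on its plate and the low one under 1 mm off. The cap is concentric on the low resistor, the selector is at the midpoint but turned about 2°, and the thermometer lies behind it with a gap of about 30 mm.

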